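Pop open the red watercolour box

TASK

The painter needs more red: with a fingertip, press the red lid of the paint box once at its white dot until the latch clicks, let it spring open, and keep off it for a moment to see that it stays open. Press it only the once, leave the blue-lidded box shut, do not pick up or shove either box, and leave the jar, tape roll and paint tube where they are.

Things in the scene. Friction and masses are not known exactly. Their poses are not given: they have to be found in the camera images.
- red: the red-lidded box: a light wooden box of watercolour pans, 140 x 120 mm and 60 mm high, loose (0.9 kg) on a fixed plywood riser, 150 x 130 mm and 12 to 60 mm high. Origin at the centre of its underside, z up; the lid's hinge runs along y at x = -60 mm, z = 64 mm of this frame, the lid's free edge is at x = +60 mm.
- red_press (a point): the centre of the white 22 mm press dot on top of the red lid, 20 mm in from the free edge, 100 mm from the hinge. With the lid shut it is 71.5 mm above the box's underside, 11 mm above the box's rim; it moves with the lid (119 x 102 mm, 14 mm thick). Pressed straight down here the lid gives against 2 to 5 N and sinks 8.5 mm to a solid stop; it must go down 6.5 mm to click.
- red_lid (a joint): angle of the red lid, rad: 0 shut; negative while pressed in (clicks at about -0.06, solid stop at -0.085); 0.65 fully open. A push-push latch holds it against a spring: press to the stop and let go, and it springs open by itself, its free edge rising about 70 mm. Pressed down to the stop again it latches shut again.
- red_latch (a joint): the slide hidden in the red box's latch, in m, which counts the strokes: 0 shut, as at the start; about 0.008 when first pressed home; about 0.011 once the lid is let go and springs open; over 0.0155 when the lid has been pressed home a second time
- blue: the dark blue-lidded box: a light wooden box of watercolour pans, 140 x 120 mm and 60 mm high, loose (0.9 kg) on a fixed plywood riser, 150 x 130 mm and 12 to 60 mm high. Origin at the centre of its underside, z up; the lid's hinge runs along y at x = -60 mm, z = 64 mm of this frame, the lid's free edge is at x = +60 mm.
- blue_press (a point): the centre of the white 22 mm press dot on top of the dark blue lid, 20 mm in from the free edge, 100 mm from the hinge. With the lid shut it is 71.5 mm above the box's underside, 11 mm above the box's rim; it moves with the lid (119 x 102 mm, 14 mm thick). Pressed straight down here the lid gives against 2 to 5 N and sinks 8.5 mm to a solid stop; it must go down 6.5 mm to click.
- blue_lid (a joint): angle of the dark blue lid, rad: 0 shut; negative while pressed in (clicks at about -0.06, solid stop at -0.085); 0.65 fully open. A push-push latch holds it against a spring: press to the stop and let go, and it springs open by itself, its free edge rising about 70 mm. Pressed down to the stop again it latches shut again.
- blue_latch (a joint): the slide hidden in the dark blue box's latch, in m, which counts the strokes: 0 shut, as at the start; about 0.008 when first pressed home; about 0.011 once the lid is let go and springs open; over 0.0155 when the lid has been pressed home a second time
- jar_mid (a point): bystander: a greenish glass water jar, rim 64 mm across, 85 mm high; the point is at its centre, half-way up
- tape_mid (a point): bystander: a flat-lying roll of cream masking tape, 90 mm across, 24 mm high; the point is at its centre
- tube_mid (a point): bystander: a lying red and silver paint tube with a black cap, 90 x 26 x 16 mm; the point is at the middle of its body, 8 mm up

How it is judged:
By the outcome, as a careful person would: the job done as asked, in the order asked, and still so for the second after the job is handed in, with the robot touching nothing.
It also fails if it takes over 29 s, if anything falls off the work surface, if the arm or the gripper's body presses on something with over 40 N, if the wrist force passes 120 N, or if a joint passes its speed limit or range.

ROBOT

A 6-joint arm with a two-finger parallel gripper is mounted at the origin on the work surface. World frame = base frame: x ahead of the robot, y to its left, z up, the work surface at z = 0. Lengths are in m, angles in degrees, forces in N, time in s.
With the tool pointing down it reaches from about 0.25 to 0.725 m from the base axis. Payload 4 kg.
Tool frame: the origin (TCP) lies midway between the tips of the shut fingers; the grasp point (between the pads) lies 19 mm behind it; z points along the fingers, y is the direction in which the jaws open and shut (so a half turn about z gives the same grasp; the last joint's range is limited). The gripper opens to 85 mm and grips with 20 to 120 N. Pads are 22 mm wide; open, the fingers measure 114 mm over their backs; the gripper's body (76 mm by 85 mm) begins 54 mm behind the grasp point. The pads swing forward as they close: fully open they stand 13 mm farther back than shut.
Start: joints at [0, 13.785, 0.286, 76.501, 0, 90], TCP at [0.5, -0, 0.231] pointing down, gripper open.
Joint ranges: [-155.79, 155.79], [-60.16, 107.12], [-62.33, 73.08], [-114, 123.19], [-81.49, 82.49], [-180, 180]. Speed limits (degrees/s): [159.86, 159.86, 180, 180, 180, 180].

INTERFACE

Orientations are given as a 3x3 rotation matrix whose columns are the frame's x, y, z axes.
In Python, from cell import read_state, viewer, workorder gives the robot as it stands.
- The arm moves only by the shell command python3 -m creep 'ROWS' [FORCE]. ROWS is JSON, a list that holds one entry, the list of rows, each a list of 5 numbers: the closure, from -1 (fully open) to 1 (shut), then the shift along the world's x, y, z in m, then the turn about the world's z in degrees. A call has 1 to 5 rows; each row is the pose to reach, as a shift and turn from the pose commanded when the call began; what a row does not reach only later rows make up. A row lasts 1/10 s, in which the tool goes at most 50 mm and 8.59 degrees, less where a joint would pass 70% of its speed; a pose out of reach is approached as far as the arm can. A call with a gripper value outside its range is refused whole. The fingers move at their own pace and stop on an object; FORCE is the grip in N (left out, the last holds). Time passes only in rows, so rows that repeat a pose let the fingers close. It gives the time, the measured TCP pose, the force and the opening at its end, in the units of the state.
- read_state(): the state, without advancing time (a new reading comes with each control period).
- viewer.get_image(name): name is "scene" or "side" or "wrist"; returns the picture (480x640x3 uint8, red, green, blue); there is no depth.
- viewer.camera_info(name): a dict with "vfov" (degrees; the focal length in pixels is half the picture's height over the tangent of half this angle, whatever the lens; pixels are square), "cx", "cy" (the principal point, pixels), "extrinsics" (4x4, takes a point from camera to world coordinates). Camera axes: x right, y down, z forward; pixel columns grow to the right and rows downward; lengths in m; the calibration is good to about 2 mm. A picture is of the moment at which its call begins: read the wrist's pose just before it. camera_info takes no time and is no camera call; for the wrist camera it gives the pose at the moment of the call.
- workorder.close_job(): hands the job in, once; it reports no verdict.
The state is a dict: "time_s": time; "joint_pos": joint angles; "dq": joint speeds; "joint_efforts": joint torques, N m; "ee_pos": TCP position; "ee_rot": TCP orientation; "wrist_force": force on the tool from outside, world axes, zero at the start; "ft_torque": the same for the moment, N m; "finger_gap": finger opening in m.
Only numpy, scipy, OpenCV 4.12 (cv2) and the standard library are available. Lean on these libraries where they do the work, as an engineer would, in place of code of your own. Each camera call takes 0.05 s, during which the arm holds its last target.

## Working session

There is one attempt and no reset: what is moved stays moved. The work goes in short steps, Python scripts to look and compute and a shell command to move; the robot and the scene stay as the last step left them, time stands still between calls to the robot, and variables do not carry over. Pictures are saved under pics/ and viewed, and the job is handed in when it is done.

```bash
ls; mkdir -p pics; python3 - <<'E'
from cell import read_state, viewer
import cv2,numpy as np
s=read_state();print(s['time_s'],s['ee_pos'],s['finger_gap'],s['wrist_force'])
np.set_printoptions(precision=4,suppress=True)
for n in("scene","side"):
    cv2.imwrite(f"pics/{n}0.png",viewer.get_image(n)[:,:,::-1]); c=viewer.camera_info(n);print(n,c['vfov'],c['cx'],c['cy'],np.array(c['extrinsics']))
E
```

```text
pics
0.0 [4.99372322e-01 4.02112309e-06 2.30406886e-01] 0.0852626638894087 [ 0.05360604 -0.63547244 -0.0773971 ]
scene 55.379428529584025 310.1052113932503 232.47671890705178 [[ 0.5462  0.5027 -0.67    1.1897]
 [ 0.8374 -0.3484  0.4213 -0.3882]
 [-0.0216 -0.7911 -0.6113  0.6604]
 [ 0.      0.      0.      1.    ]]
side 52.36742727325473 322.8662062425696 238.1764437902755 [[ 0.956  -0.2164  0.1983  0.4029]
 [-0.2935 -0.7125  0.6373 -0.6054]
 [ 0.0034 -0.6675 -0.7446  0.8075]
 [ 0.      0.      0.      1.    ]]
```

View pics/scene0.png

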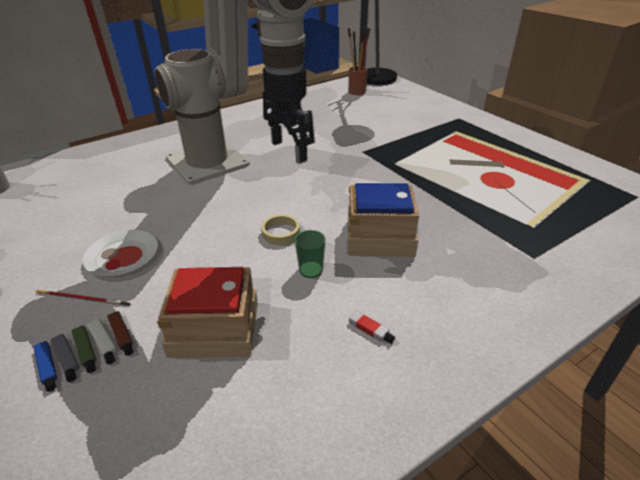

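View pics/side0.png

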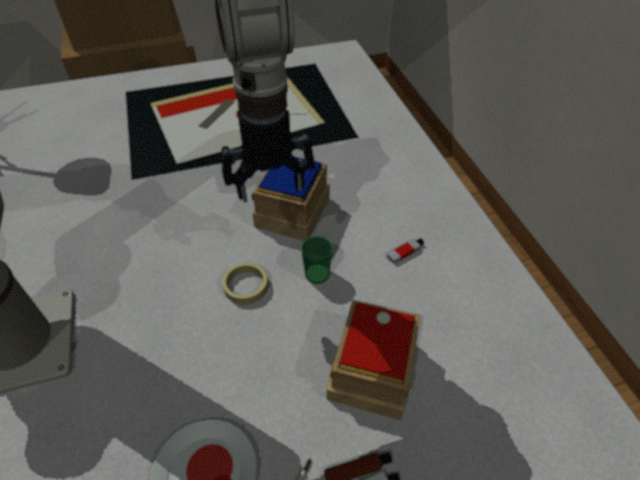

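The scene view shows the red lid's dot at about (228,286) and the side view shows it at about (383,318). The blue box, jar, tape and tube are all well clear of it. Next I'll triangulate the dot.

```bash
cat > h.py <<'E'
from cell import viewer
import cv2,numpy as np
def ray(n,u,v):
    c=viewer.camera_info(n);E=np.array(c['extrinsics']);f=240/np.tan(np.radians(c['vfov']/2))
    d=E[:3,:3]@np.array([(u-c['cx'])/f,(v-c['cy'])/f,1]);return E[:3,3],d/np.linalg.norm(d)
def tri(obs):
    A=np.zeros((3,3));b=np.zeros(3);R=[ray(*o) for o in obs]
    for o,d in R: P=np.eye(3)-np.outer(d,d);A+=P;b+=P@o
    p=np.linalg.solve(A,b);return p,[np.linalg.norm((np.eye(3)-np.outer(d,d))@(p-o))*1e3 for o,d in R]
def plane(n,u,v,z):
    o,d=ray(n,u,v);return o+d*(z-o[2])/d[2]
E
python3 - <<'E'
from h import *
np.set_printoptions(precision=4,suppress=True)
D={}
for n,g,b in(("scene",(228,286),(402,195)),("side",(383,318),None)):
    im=cv2.imread(f"pics/{n}0.png").astype(int)
    sat=im.max(2)-im.min(2);br=im.min(2)
    for k,(u0,v0) in (("r",g),)+((("b",b),) if b else ()):
        w=np.zeros(sat.shape);w[v0-9:v0+10,u0-10:u0+11]=1
        # white weight: green channel above lid
        G=im[:,:,1]; m=((G>90)&(sat<70)&(w>0)).astype(np.uint8)
        nn,l,st,c=cv2.connectedComponentsWithStats(m)
        print(n,k,[(st[i].tolist(),c[i].round(2)) for i in range(1,nn)])
        if nn>1: D[n,k]=c[1+np.argmax(st[1:,4])]
    # red lid quad
    R=((im[:,:,2]>90)&(im[:,:,1]<50)).astype(np.uint8)
    cs,_=cv2.findContours(R,0,2)
    for c in cs:
        if cv2.contourArea(c)>1500 and cv2.pointPolygonTest(cv2.convexHull(c),tuple(map(float,g)),False)>0:
            print(n,'lid',cv2.approxPolyDP(cv2.convexHull(c),6,True)[:,0].tolist())
print(tri([("scene",*D["scene","r"]),("side",*D["side","r"])]))
E
```

```text
scene r [([222, 281, 13, 9, 89], array([228.22, 285.34]))]
scene b [([409, 186, 4, 17, 41], array([411.07, 191.98])), ([396, 191, 12, 8, 70], array([401.5, 194.5]))]
scene lid [[241, 268], [235, 308], [165, 309], [179, 269]]
side r [([390, 309, 4, 1, 4], array([391.5, 309. ])), ([379, 314, 9, 8, 40], array([382.98, 317.4 ]))]
(array([ 0.6324, -0.2076,  0.111 ]), [np.float64(1.0158504108411053), np.float64(1.0158504108411182)])
```

```bash
python3 - <<'E'
from h import *
np.set_printoptions(precision=4,suppress=True)
im=cv2.imread("pics/side0.png").astype(int)
print(im[308:328,373:394,1])
sub=im[310:326,374:392,1]; w=np.clip(sub-45,0,None)*(sub>60); 
R=((im[:,:,2]>90)&(im[:,:,1]<50)).astype(np.uint8)
cs,_=cv2.findContours(R,0,2)
for c in cs:
    if cv2.contourArea(c)>500: print(cv2.boundingRect(c),cv2.approxPolyDP(cv2.convexHull(c),6,True)[:,0].tolist())
for p in [[241, 268], [235, 308], [165, 309], [179, 269],(228.2,285.3)]: print(p,plane("scene",*p,0.111))
print('side dot',plane("side",383,317.4,.111))
print('tube',plane("scene",373,328,.008),'jar',plane("scene",310,240,.085),'blue',plane("scene",401.5,194.5,.11))
E
```

```text
[[  7   0  14  11  12  21  26  26  29  40  42  52  61  80  92 102 108 113
  113 120 121]
 [  7   0  13  11  14   4   0   8  20  11  24  26  37  44  60  77  83  92
   92 100 104]
 [ 12   0  12   9   5   4   8  17  18  18  18  11   0  18  32  39  47  53
   66  74  85]
 [ 11   7   3   7  15   3  20  32  39  39  39  34  28  27  15  19  23  19
   34  44  48]
 [ 10   7  13   0   9  28  45  56  65  69  66  62  62  48  36  20  15  13
    2   9  17]
 [  1   7  12  19  33  51  67  75  83  82  86  83  81  74  61  38  23   8
   16   0   0]
 [  3   7  16  25  48  69  85  85  93  87  90  90  88  85  76  62  32  14
   15   6   9]
 [  7  16   2  41  66  81  90  92  92  89  93  92  92  91  88  75  56  32
   13   5  18]
 [ 10  12  27  45  69  90  93  91  92  89  92  92  89  92  91  86  66  41
   19   4  16]
 [ 10  15  19  48  75  88  92  92  92  92  91  89  94  91  91  85  72  47
   25  16   4]
 [ 10  10  26  40  75  87  91  93  93  89  88  92  91  91  86  87  74  46
   26   6  13]
 [  6   2  15  35  63  88  93  90  92  91  90  89  91  91  91  83  74  44
   17   8   9]
 [  7   6   6  25  52  69  85  9
[... 414 characters left out ...]
[  6   3   9   0   9   2   9  19   9  16  13  15  13   0  11   2  14  13
    0  10  14]
 [  7   9  13   8   0   9  20   3  13   7  17   1   1   3  14   5  23   9
    0   8  11]
 [  4   0  16  18  11  12   5   2   6  10   2   5   2  15  18   9  12   7
    0   6  13]]
(340, 326, 52, 46) [[350, 326], [391, 369], [340, 361]]
(158, 88, 79, 29) [[236, 98], [163, 116], [158, 108], [233, 88]]
[241, 268] [ 0.6041 -0.1686  0.111 ]
[235, 308] [ 0.6862 -0.2199  0.111 ]
[165, 309] [ 0.6236 -0.3157  0.111 ]
[179, 269] [ 0.5431 -0.2621  0.111 ]
(228.2, 285.3) [ 0.6316 -0.2066  0.111 ]
side dot [ 0.6325 -0.2088  0.111 ]
tube [ 0.7797 -0.0002  0.008 ] jar [ 0.5796 -0.0054  0.085 ] blue [0.5865 0.2299 0.11  ]
```

```bash
python3 - <<'E'
import cv2
a=cv2.imread("pics/side0.png")[285:425,310:440]
b=cv2.imread("pics/scene0.png")[250:360,150:280]
a=cv2.resize(a,(390,420),interpolation=2);b=cv2.resize(b,(390,330),interpolation=2)
b=cv2.copyMakeBorder(b,0,90,0,0,0);cv2.imwrite("pics/z.png",cv2.hconcat([a,b]))
E
```

```text
(no output)
```

View pics/z.png

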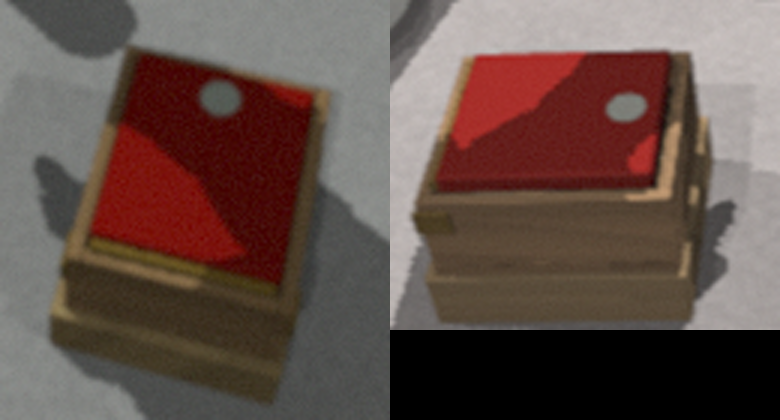

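Two independent views agree on the dot at (0.632, -0.208, 0.111). That puts the riser at about 39 mm, and the reach of 0.665 m is fine. The lid runs from hinge to free edge at about 57° from x.

```bash
python3 -c "
from cell import read_state
s=read_state();print(s['ee_rot'],s['joint_pos'])"; python3 -m creep '[[[1,0.03,-0.045,0,0],[1,0.06,-0.09,0,0],[1,0.09,-0.135,0,0],[1,0.12,-0.18,0,0],[1,0.132,-0.208,-0.02,0]]]' 40
```

```text
[[ 5.83353407e-05  9.99998182e-01 -1.90569575e-03]
 [ 9.99999998e-01 -5.82983390e-05  1.94719304e-05]
 [ 1.93607961e-05 -1.90569688e-03 -9.99998184e-01]] [-1.08422901e-03  1.38282672e+01  2.20996557e-01  7.65019178e+01
  1.11359322e-03  9.00022560e+01]
time_s: 0.6
ee_pos: [0.6343, -0.2096, 0.2136]
ee_rot: [[-0.0, 1.0, 0.005], [1.0, 0.0, -0.002], [-0.002, 0.005, -1.0]]
wrist_force: [1.0, -0.6, 0.5]
finger_gap: 0.0126
```

```bash
python3 -m creep '[[[1,0,0,-0.015,-8],[1,0,0,-0.03,-16],[1,0,0,-0.04,-24],[1,0,0,-0.055,-33],[1,0,0,-0.065,-33]]]' && python3 -m creep '[[[1,0,0,0,0],[1,0,0,0,0]]]' && python3 - <<'E'
from h import *
for n in("scene","side"): cv2.imwrite(f"pics/{n}1.png",viewer.get_image(n)[:,:,::-1])
a=cv2.imread("pics/side1.png")[220:420,280:460];b=cv2.imread("pics/scene1.png")[180:380,120:300]
cv2.imwrite("pics/z1.png",cv2.resize(cv2.hconcat([a,b]),(720,400),interpolation=2))
E
```

```text
time_s: 1.1
ee_pos: [0.6309, -0.2072, 0.1446]
ee_rot: [[0.545, 0.839, -0.003], [0.839, -0.545, 0.001], [-0.001, -0.003, -1.0]]
wrist_force: [-0.2, -0.1, -0.5]
finger_gap: -0.0001
time_s: 1.3
ee_pos: [0.6316, -0.2073, 0.1465]
ee_rot: [[0.543, 0.84, -0.001], [0.84, -0.543, 0.0], [-0.0, -0.001, -1.0]]
wrist_force: [-1.0, 0.3, 0.7]
finger_gap: -0.0002
```

View pics/z1.png

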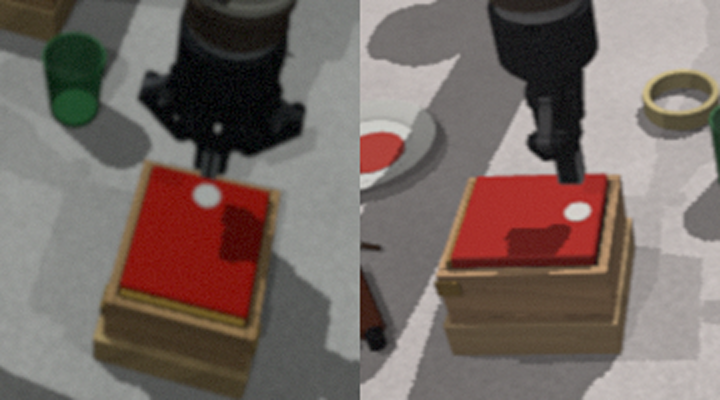

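The fingertip is shut and hovering directly above the dot in both views, at crop positions of about (210,165) and (570,178). I'll lower it now.

```bash
python3 -m creep '[[[1,0,0,-0.01,0],[1,0,0,-0.02,0],[1,0,0,-0.027,0],[1,0,0,-0.03,0],[1,0,0,-0.03,0]]]'; python3 -m creep '[[[1,0,0,-0.002,0],[1,0,0,-0.004,0],[1,0,0,-0.006,0]]]'
```

```text
time_s: 1.9
ee_pos: [0.6311, -0.2072, 0.1155]
ee_rot: [[0.545, 0.839, -0.002], [0.839, -0.545, 0.001], [-0.0, -0.002, -1.0]]
wrist_force: [0.0, -0.3, 0.6]
finger_gap: 0.0001
time_s: 2.2
ee_pos: [0.6319, -0.2075, 0.1108]
ee_rot: [[0.545, 0.839, 0.001], [0.839, -0.545, -0.0], [0.0, 0.001, -1.0]]
wrist_force: [-0.1, -0.4, 0.3]
finger_gap: -0.0001
```

```bash
python3 -m creep '[[[1,0,0,-0.0015,0],[1,0,0,-0.003,0],[1,0,0,-0.003,0]]]'; python3 -m creep '[[[1,0,0,-0.0015,0],[1,0,0,-0.003,0],[1,0,0,-0.003,0]]]'
```

```text
time_s: 2.5
ee_pos: [0.632, -0.2074, 0.1081]
ee_rot: [[0.545, 0.839, 0.001], [0.839, -0.545, -0.0], [0.0, 0.001, -1.0]]
wrist_force: [-0.5, 0.1, 3.1]
finger_gap: 0.0001
time_s: 2.8
ee_pos: [0.632, -0.2073, 0.1047]
ee_rot: [[0.544, 0.839, 0.001], [0.839, -0.544, 0.0], [0.0, 0.001, -1.0]]
wrist_force: [0.8, 1.4, 3.2]
finger_gap: 0.0002
```

```bash
python3 -m creep '[[[1,0,0,-0.001,0],[1,0,0,-0.002,0],[1,0,0,-0.002,0]]]'; python3 -m creep '[[[1,0,0,-0.001,0],[1,0,0,-0.001,0]]]'
```

```text
time_s: 3.1
ee_pos: [0.632, -0.2073, 0.1025]
ee_rot: [[0.545, 0.839, 0.001], [0.839, -0.545, 0.0], [0.0, 0.0, -1.0]]
wrist_force: [1.3, 1.0, 4.4]
finger_gap: -0.0002
time_s: 3.3
ee_pos: [0.6321, -0.2073, 0.1023]
ee_rot: [[0.544, 0.839, 0.001], [0.839, -0.544, -0.0], [0.001, 0.001, -1.0]]
wrist_force: [-0.8, 1.6, 5.9]
finger_gap: -0.0002
```

```bash
python3 -m creep '[[[1,0,0,-0.001,0],[1,0,0,-0.001,0]]]'
```

```text
time_s: 3.5
ee_pos: [0.6321, -0.2073, 0.102]
ee_rot: [[0.545, 0.839, 0.002], [0.839, -0.545, -0.0], [0.001, 0.001, -1.0]]
wrist_force: [-0.7, 1.6, 8.8]
finger_gap: 0.0
```

```bash
python3 -m creep '[[[1,0,0,-0.0015,0],[1,0,0,-0.0015,0]]]'
```

```text
time_s: 3.7
ee_pos: [0.6322, -0.2074, 0.1017]
ee_rot: [[0.545, 0.839, 0.002], [0.839, -0.545, -0.001], [0.001, 0.002, -1.0]]
wrist_force: [-3.2, 2.0, 13.9]
finger_gap: -0.0
```

The force is climbing while the tip barely moves: 13.9 N about 9 mm below the dot's resting height, so the lid is on its solid stop. I'll retreat straight up, quickly.

```bash
python3 -m creep '[[[1,0,0,0.04,0],[1,0,0,0.09,0],[1,0,0,0.13,0],[1,0,0,0.15,0],[1,0,0,0.15,0]]]'; python3 - <<'E'
from h import *
for n in("scene","side"): cv2.imwrite(f"pics/{n}2.png",viewer.get_image(n)[:,:,::-1])
a=cv2.imread("pics/side2.png")[180:430,250:500];b=cv2.imread("pics/scene2.png")[130:380,100:350]
cv2.imwrite("pics/z2.png",cv2.resize(cv2.hconcat([a,b]),(800,400),interpolation=2))
E
```

```text
time_s: 4.2
ee_pos: [0.6329, -0.2084, 0.2527]
ee_rot: [[0.545, 0.838, 0.006], [0.838, -0.545, -0.003], [0.001, 0.006, -1.0]]
wrist_force: [0.8, -0.9, -0.2]
finger_gap: 0.0001
```

View pics/z2.png

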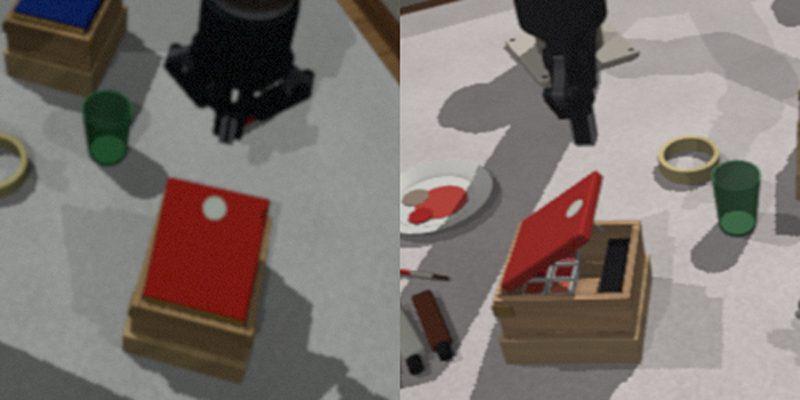

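The lid stands open, with its free edge at about (600,175) in the crop and the fingertip well above it. Now I'll keep off it for over a second and look again.

```bash
for i in 1 2 3; do python3 -m creep '[[[1,0,0,0.02,0],[1,0,0,0.02,0],[1,0,0,0.02,0],[1,0,0,0.02,0],[1,0,0,0.02,0]]]' |head -2; done; python3 - <<'E'
from h import *
for n in("scene","side"): cv2.imwrite(f"pics/{n}3.png",viewer.get_image(n)[:,:,::-1])
a=cv2.imread("pics/scene3.png");
D=cv2.absdiff(cv2.GaussianBlur(cv2.imread("pics/scene2.png"),(5,5),0),cv2.GaussianBlur(a,(5,5),0)).max(2);print(D[250:400,140:300].max())
im=a.astype(int);m=((im[:,:,1]>90)&(im.max(2)-im.min(2)<70)).astype(np.uint8)
E
```

```text
time_s: 4.8
ee_pos: [0.6312, -0.2073, 0.2675]
time_s: 5.3
ee_pos: [0.6314, -0.2073, 0.2881]
time_s: 5.8
ee_pos: [0.6314, -0.2073, 0.3081]
51
```

View pics/scene3.png

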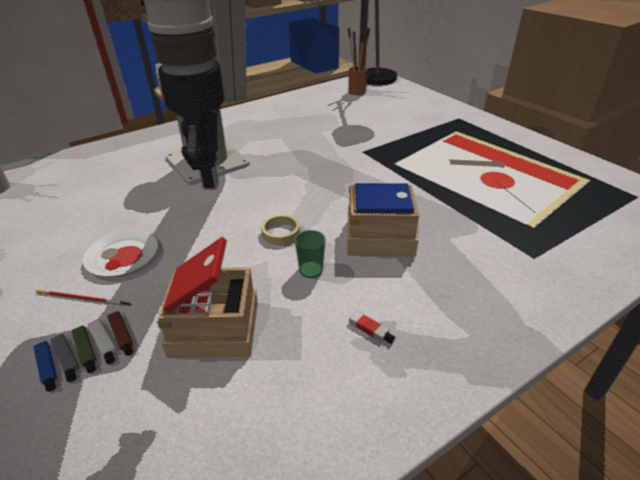

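After 1.6 s the red lid is still open (dot at about (209,260)). The blue lid is shut, and the boxes, jar, tape and tube sit where they did at the start. The peak difference of 51 between the two pictures is probably the arm's moving shadow.

```bash
python3 -c "
from cell import workorder
print(workorder.close_job())"
```

```text
the job is handed in; nothing more can be done
None
```

The red paint box is open. I pressed its white dot once with the shut fingertips, down to the solid stop, and the lid sprang open when I lifted straight off.

- **Press:** I located the dot at about (0.632, -0.208, 0.111), with the two camera views agreeing to about 2 mm. The lid sank about 9 mm and the force reached about 14 N at the stop. I took the click from that depth and force, since the latch cannot be read directly.
- **Staying open:** The lid was still open 1.6 s later, with the tool about 0.31 m above the table and touching nothing.
- **Everything else:** In the last picture the blue lid was shut, and both boxes, the jar, the tape and the tube looked to be in their starting places. I judged this by eye and did not measure it.
- **Disagreement:** Comparing the last two scene pictures around the red box gave a peak brightness difference of 51. I put that down to the arm's moving shadow and did not check it further.

I handed the job in at about 6 s.

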